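Put the bore gauges back in their caddy

TASK

Gather the four round bronze bore gauges from the board into the caddy, each standing upright on the caddy's floor inside the ring of its own size: the smallest gauge in the smallest ring and so on up to the largest in the largest. Set them down gently without dropping them, do not tip anything over, and leave the two square-headed lathe drivers standing where they are.

Things in the scene. Friction and masses are not known exactly. Their poses are not given: they have to be found in the camera images.
- gauge_24: bore gauge, the smallest of four: round bronze disc 24 mm in diameter and 16 mm high; a turned boxwood handle, a plain upright cylinder 15 mm in diameter with an iron ferrule at its foot, stands in the middle from 16 to 60 mm above the underside. Loose, standing upright. Origin: centre of the underside; z up along the handle. Nominal mass 70 g.
- gauge_34: bore gauge, the second smallest of four: round bronze disc 34 mm in diameter and 16 mm high; a turned boxwood handle, a plain upright cylinder 15 mm in diameter with an iron ferrule at its foot, stands in the middle from 16 to 60 mm above the underside. Loose, standing upright. Origin: centre of the underside; z up along the handle. Nominal mass 135 g.
- gauge_44: bore gauge, the second largest of four: round bronze disc 44 mm in diameter and 16 mm high; a turned boxwood handle, a plain upright cylinder 15 mm in diameter with an iron ferrule at its foot, stands in the middle from 16 to 60 mm above the underside. Loose, standing upright. Origin: centre of the underside; z up along the handle. Nominal mass 220 g.
- gauge_54: bore gauge, the largest of four: round bronze disc 54 mm in diameter and 16 mm high; a turned boxwood handle, a plain upright cylinder 15 mm in diameter with an iron ferrule at its foot, stands in the middle from 16 to 60 mm above the underside. Loose, standing upright. Origin: centre of the underside; z up along the handle. Nominal mass 325 g.
- ring_40: the smallest of the four pale boxwood rings fixed on the floor of the caddy: inside diameter 40 mm, outside 48 mm, 12 mm high, open above. Its place is for the 24 mm gauge. Origin: centre of the ring at the caddy's floor, on which the gauge's underside comes to stand; z up. The caddy is a fixed square wooden tray 226 mm wide, its walls 9 mm thick with their tops 15 mm above its floor; the rings stand in two rows of two, 94 mm apart, and which ring is where changes.
- ring_50: the second smallest of the four pale boxwood rings fixed on the floor of the caddy: inside diameter 50 mm, outside 58 mm, 12 mm high, open above. Its place is for the 34 mm gauge. Origin: centre of the ring at the caddy's floor, on which the gauge's underside comes to stand; z up. The caddy is a fixed square wooden tray 226 mm wide, its walls 9 mm thick with their tops 15 mm above its floor; the rings stand in two rows of two, 94 mm apart, and which ring is where changes.
- ring_60: the second largest of the four pale boxwood rings fixed on the floor of the caddy: inside diameter 60 mm, outside 68 mm, 12 mm high, open above. Its place is for the 44 mm gauge. Origin: centre of the ring at the caddy's floor, on which the gauge's underside comes to stand; z up. The caddy is a fixed square wooden tray 226 mm wide, its walls 9 mm thick with their tops 15 mm above its floor; the rings stand in two rows of two, 94 mm apart, and which ring is where changes.
- ring_70: the largest of the four pale boxwood rings fixed on the floor of the caddy: inside diameter 70 mm, outside 78 mm, 12 mm high, open above. Its place is for the 54 mm gauge. Origin: centre of the ring at the caddy's floor, on which the gauge's underside comes to stand; z up. The caddy is a fixed square wooden tray 226 mm wide, its walls 9 mm thick with their tops 15 mm above its floor; the rings stand in two rows of two, 94 mm apart, and which ring is where changes.
- driver_30: lathe driver, a look-alike that does not belong in the caddy: SQUARE bronze head 30 x 30 mm, 16 mm high; a turned boxwood handle, a plain upright cylinder 15 mm in diameter with an iron ferrule at its foot, stands in the middle from 16 to 60 mm above the underside. Loose, standing upright among the gauges on the same plain grey board, 6 mm thick; neighbours stand at least 90 mm apart, centre to centre. Origin: centre of the underside; z up. Nominal mass 130 g.
- driver_42: lathe driver, a look-alike that does not belong in the caddy: SQUARE bronze head 42 x 42 mm, 16 mm high; a turned boxwood handle, a plain upright cylinder 15 mm in diameter with an iron ferrule at its foot, stands in the middle from 16 to 60 mm above the underside. Loose, standing upright among the gauges on the same plain grey board, 6 mm thick; neighbours stand at least 90 mm apart, centre to centre. Origin: centre of the underside; z up. Nominal mass 250 g.
Not all that is in view belongs to the job. Leave any purple look-alike of the gauge_24 alone. Leave any purple look-alike of the driver_42 alone.

How it is judged (in metres and radians):
At the end, for the whole second after the job is handed in: Each of the four round gauges stands at rest, upright (within 0.12 rad), within 12 mm of the centre of its own ring and with its underside within 4 mm of the caddy's floor; both square-headed drivers are at rest within 20 mm of where they began (horizontal distance between gauge_24 and ring_40 below 0.012 m and z of gauge_24 in the frame of ring_40 between -0.004 and 0.004 m and angle between each of gauge_24, gauge_34, gauge_44, gauge_54's own z axis and vertical below 0.12 rad and linear speed of each of gauge_24, gauge_34, gauge_44, gauge_54, driver_30, driver_42 below 0.02 m/s and horizontal distance between gauge_34 and ring_50 below 0.012 m and z of gauge_34 in the frame of ring_50 between -0.004 and 0.004 m and horizontal distance between gauge_44 and ring_60 below 0.012 m and z of gauge_44 in the frame of ring_60 between -0.004 and 0.004 m and horizontal distance between gauge_54 and ring_70 below 0.012 m and z of gauge_54 in the frame of ring_70 between -0.004 and 0.004 m and distance of each of driver_30, driver_42 from where it was at the start of the episode below 0.02 m); the robot touches nothing.
It fails at once if a square-headed driver is moved from its place by more than 20 mm (distance of any of driver_30, driver_42 from where it was at the start of the episode above 0.02 m).
It fails at once if a gauge or driver is tipped over (more than about 45 degrees) (angle between any of gauge_24, gauge_34, gauge_44, gauge_54, driver_30, driver_42's own z axis and vertical above 0.8 rad).
It fails at once if a gauge is dropped into a ring (faster than 0.6 m/s at the caddy's floor, a free fall of about 2 cm) ((horizontal distance between gauge_24 and ring_40 below 0.012 m and z of gauge_24 in the frame of ring_40 below 0.012 m and linear speed of gauge_24 above 0.6 m/s) or (horizontal distance between gauge_34 and ring_50 below 0.012 m and z of gauge_34 in the frame of ring_50 below 0.012 m and linear speed of gauge_34 above 0.6 m/s) or (horizontal distance between gauge_44 and ring_60 below 0.012 m and z of gauge_44 in the frame of ring_60 below 0.012 m and linear speed of gauge_44 above 0.6 m/s) or (horizontal distance between gauge_54 and ring_70 below 0.012 m and z of gauge_54 in the frame of ring_70 below 0.012 m and linear speed of gauge_54 above 0.6 m/s)).
It also fails if it takes over 112 s, if anything falls off the work surface, if the arm or the gripper's body presses on something with over 40 N, if the wrist force passes 120 N, or if a joint passes its speed limit or range.

ROBOT

A 6-joint arm with a two-finger parallel gripper is mounted at the origin on the work surface. World frame = base frame: x ahead of the robot, y to its left, z up, the work surface at z = 0. Lengths are in m, angles in degrees, forces in N, time in s.
With the tool pointing down it reaches from about 0.375 to 0.9 m from the base axis. Payload 3.1 kg.
Tool frame: the origin (TCP) lies at the very end of the fingers, on their centre line; the grasp point (between the pads) lies 19 mm behind it (grip_point_offset is the distance from the TCP to the grasp point, in m); y points along the fingers, x is the direction in which the jaws open and shut, and the axes are right-handed (so a half turn about y gives the same grasp; the last joint's range is limited). The gripper opens to 87 mm and grips with 3 to 60 N. Pads are 19 mm wide; open, the fingers measure 117 mm over their backs; the gripper's body (75 mm by 190 mm) begins 51 mm behind the grasp point.
Start: joints at [56.064, 30.224, 82.088, -0, 67.689, -10.227], TCP at [0.251, 0.572, 0.223] pointing down, gripper open.
Joint ranges: [-176.69, 176.69], [-43.24, 126.21], [12.49, 139.97], [-82, 262], [0, 151.66], [-163.58, 163.58]. Speed limits (degrees/s): [159.86, 159.86, 180, 180, 180, 180].

INTERFACE

Orientations are given as a 3x3 rotation matrix whose columns are the frame's x, y, z axes.
In Python, from rig import * gives the robot as it stands.
- The arm moves only by the tool send_rows, never from a script. Its argument "moves" is text: rows parted by semicolons, each of 5 numbers parted by spaces: the finger opening in mm, from 0 to 87, then the shift along the tool's x, y, z in mm, then the turn about the tool's y in degrees. In form: fingers dx dy dz yaw; .... A call has 1 to 20 rows; each row shifts and turns the commanded pose from where the row before left it, along the tool's axes as they then stand; what a row does not reach is not made up. A row lasts 1/12 s, in which the tool goes at most 41.7 mm and 7.16 degrees, less where a joint would pass 70% of its speed; a pose out of reach is approached as far as the arm can. A call is refused whole if a number of a shift passes 41.7 or a number of a turn 7.16, either way. A call with a gripper value outside its range is refused whole. The fingers move at their own pace and stop on an object; the grip force is fixed at half the most. Time passes only in rows, so rows that do not move let the fingers close. It gives the time, the measured TCP pose, the force and the opening at its end, in the units of the state.
- read_state(): the state, without advancing time (a new reading comes with each control period).
- capture(name): name is "side" or "top"; returns a dict with "image" (420x560x3 uint8, blue, green, red), "z_map" (420x560 float32, m along the optical axis (not along the pixel's ray), 0 where there is no reading), "mtx" (3x3 intrinsics, pixels), "distortion" ([k1, k2, p1, p2, k3] as OpenCV has them; the pictures are not rectified), "origin" and "rotation" of the camera in the world. Camera axes: x right, y up, looking along -z (the intrinsics and any distortion apply to the point x, -y, -z); pixel columns grow to the right and rows downward; lengths in m; the calibration is good to about 2 mm. A picture is of the moment at which its call begins.
- hand_in(): hands the job in, once; it reports no verdict.
Trained networks look in a picture, given as the dict that the camera call returned (one of the last four; its "shot" number tells which), for a name from the list of things; names that differ only in an ending like _2 or _b are one class to them, and where a whole thing is asked for, a point or a joint stands for the part that bears it (a point fixed in the world has none). Each returns a list of dicts, best first, with "p" (0 to 1); they miss things now and then, are a little off and sometimes report something else, mostly with a low value. They report only what shows in the picture. A call takes as long as a camera call. They do not tell look-alikes from the thing itself.
- search_frame(picture, name): "bbox" ([left, top, right, bottom] in pixels, round what is visible of it).
- masks_of(picture, name): "region" (420x560 bool, what is visible of it) and "bbox" ([left, top, right, bottom] in pixels, round what is visible of it).
- mark_of(picture, name): "pixel" ([row, column] in pixels: a listed point, or the origin of a listed thing).
The state is a dict: "time_s": time; "joint_positions": joint angles; "qvel": joint speeds; "tau": joint torques, N m; "position": TCP position; "tcp_rot": TCP orientation; "force": force on the tool from outside, world axes, zero at the start; "moment": the same for the moment, N m; "opening": opening from 0.0 (shut) to 1.0 (fully open).
Only numpy, scipy, OpenCV 4.12 (cv2) and the standard library are available. Lean on these libraries where they do the work, as an engineer would, in place of code of your own. Each camera call takes 0.05 s, during which the arm holds its last target. There are 200 camera calls.

## Working session

There is one attempt and no reset: what is moved stays moved. The work goes in short steps, Python scripts to look and compute and a tool call to move; the robot and the scene stay as the last step left them, time stands still between calls to the robot, and variables do not carry over. Pictures are saved under pics/ and viewed, about 12 in all and at most 16, crops included, and the job is handed in when it is done.

Besides the shell and the picture viewer there is one more tool, called after "Emit:" by a JSON object that holds its "fn" and its "kwargs". send_rows: Moves the arm, as the interface text tells. Its arguments: {"type":"object","properties":{"moves":{"type":"string"}},"required":["moves"]}

```bash
mkdir -p pics; ls
python3 - <<'E'
from rig import *
import cv2
s=read_state(); print(s)
for n in("top","side"):
    c=capture(n); cv2.imwrite(f"pics/{n}0.png",c["image"]); print(n,c["origin"],c["rotation"],c["mtx"],c["distortion"])
E
```

```text
pics
{'time_s': 0.0, 'joint_positions': array([ 5.60618659e+01,  3.02802450e+01,  8.21566605e+01, -5.54767308e-04,
        6.76888141e+01, -1.02293523e+01]), 'qvel': array([ 0.01920986, -0.00743468, -0.01159209, -0.08356205, -0.06996101,
        0.0560198 ]), 'tau': array([ 1.67788485e-04, -4.40037239e+01, -1.76593870e+01,  6.34062756e-02,
        5.82835008e-02, -1.88352892e-04]), 'position': array([0.2508839 , 0.57163225, 0.2215564 ]), 'tcp_rot': array([[ 4.02083426e-01, -1.21759471e-03, -9.15602226e-01],
       [ 9.15600486e-01, -1.82541415e-03,  4.02085089e-01],
       [-2.16092993e-03, -9.99997593e-01,  3.80861535e-04]]), 'force': array([-0.27310623,  0.40147766, -0.18153175]), 'moment': array([-0.01452831,  0.03002691,  0.00228095]), 'opening': 0.9996920785585264}
top [ 0.42602572 -0.0113255   1.28468531] [[-0.00121176  0.99719683 -0.07481316]
 [-0.99991764 -0.00216412 -0.01265004]
 [-0.01277649  0.07479167  0.99711733]] [[538.94562631   0.         278.85288519]
 [  0.         538.94562631 206.30637579]
 [  0.           0.           1.        ]] [0.01374187 0.         0.         0.         0.        ]
side [0.1571589  0.36831924 0.56315856] [[-0.67741996  0.53498076 -0.50487403]
 [-0.73559404 -0.49089696  0.46682072]
 [ 0.00189898  0.687616    0.72607205]] [[381.14423329   0.         276.36306478]
 [  0.         381.14423329 208.52739621]
 [  0.           0.           1.        ]] [-0.0305219  0.         0.         0.         0.       ]
```

View pics/top0.png

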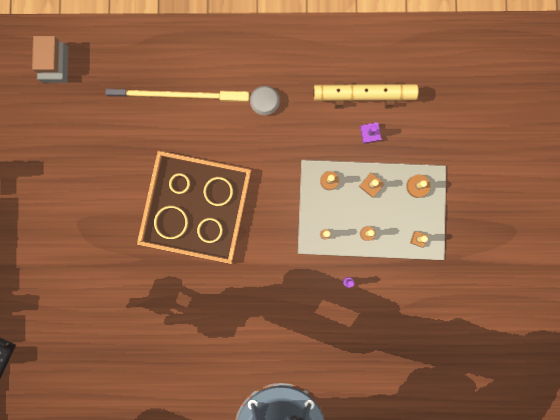

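View pics/side0.png

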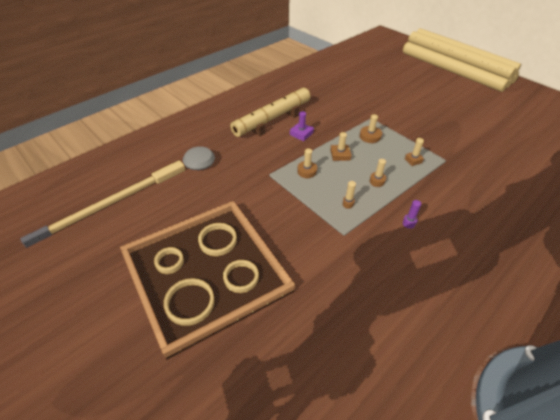

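Top view: there are round discs at (330,180), (420,186), (369,233) and (327,234), and square heads at (372,184) and (420,239). Purple look-alikes are at (372,132) and (349,282). Rings are at (179,184), (218,192), (171,222) and (210,231). Next I measure these with the depth map and check a close crop.

```bash
cat > h.py <<'E'
from rig import *
import cv2, numpy as np
def cloud(c):
    K,d=c["mtx"],np.array(c["distortion"],float); h,w=c["z_map"].shape
    u,v=np.meshgrid(np.arange(w,dtype=float),np.arange(h,dtype=float))
    p=cv2.undistortPoints(np.stack([u,v],-1).reshape(-1,1,2),K,d).reshape(h,w,2)
    z=c["z_map"]; P=np.stack([p[...,0]*z,-p[...,1]*z,-z],-1)
    return P@np.array(c["rotation"]).T+np.array(c["origin"])
def pieces(c,W,boxes):
    for n,(u,v) in boxes.items():
        s=np.s_[v-22:v+23,u-22:u+23]; P=W[s].reshape(-1,3); ok=c["z_map"][s].reshape(-1)>0
        P=P[ok]; hd=P[P[:,2]>.05]; ds=P[(P[:,2]>.014)&(P[:,2]<.03)]
        r=cv2.minEnclosingCircle(ds[:,:2].astype(np.float32)*1000) if len(ds) else None
        print(n,"handle",hd[:,:].mean(0).round(4),"top",np.percentile(hd[:,2],80).round(4),len(hd),"disc ctr",ds.mean(0).round(4),"enc",r)
E
python3 - <<'E'
from h import *
c=capture("top"); W=cloud(c); ok=c["z_map"]>0
pieces(c,W,dict(g44=(330,180),sqA=(372,184),g54=(420,186),g24=(327,234),g34=(369,233),sqB=(420,239)))
print("board z",np.median(W[205:212,330:420,2]),"table",np.median(W[330:340,100:130,2]))
hsv=cv2.cvtColor(c["image"],cv2.COLOR_BGR2HSV)
for u,v,R in((179,184,14),(218,192,18),(171,222,20),(210,231,16)):
    f=W[v-4:v+5,u-4:u+5].reshape(-1,3); 
    s=np.s_[v-R:v+R+1,u-R:u+R+1]
    m=(hsv[s][...,2]>130); P=W[s][m]
    A=np.c_[2*P[:,:2],np.ones(len(P))]; q=np.linalg.lstsq(A,(P[:,:2]**2).sum(1),rcond=None)[0]
    r=np.sqrt(q[2]+q[0]**2+q[1]**2)
    print((u,v),"floor",np.median(f[:,2]).round(4),"ctr",q[:2].round(4),"meanR",r.round(4),"ringz",np.percentile(P[:,2],[50,90]).round(4),len(P))
for n in["gauge_24","gauge_34","gauge_44","gauge_54","driver_30","driver_42","ring_40","ring_50","ring_60","ring_70"]:
    print(n,[(np.round(d["pixel"]),round(d["p"],2)) for d in mark_of(c,n)[:3]])
cv2.imwrite("pics/crop0.png",cv2.resize(c["image"][150:270,290:450],None,fx=5,fy=5,interpolation=cv2.INTER_CUBIC))
E
```

```text
g44 handle [ 0.5819 -0.1127  0.0656] top 0.0684 37 disc ctr [ 0.5812 -0.1125  0.0222] enc ((556.6231689453125, -109.51776123046875), 47.930816650390625)
sqA handle [ 0.5707 -0.2121  0.0649] top 0.0672 38 disc ctr [ 0.5703 -0.2115  0.0221] enc ((566.1962280273438, -217.1636199951172), 33.51744842529297)
g54 handle [ 0.5682 -0.3215  0.0645] top 0.0678 48 disc ctr [ 0.5681 -0.3213  0.022 ] enc ((570.2833251953125, -317.1485595703125), 34.08448791503906)
g24 handle [ 0.4557 -0.1023  0.0645] top 0.0668 38 disc ctr [ 0.454  -0.0985  0.0218] enc ((439.40966796875, -104.6136474609375), 49.6298713684082)
g34 handle [ 0.4572 -0.2011  0.0644] top 0.0677 38 disc ctr [ 0.4566 -0.1992  0.0222] enc ((457.4140930175781, -201.60086059570312), 16.7620849609375)
sqB handle [ 0.4442 -0.3205  0.064 ] top 0.0677 49 disc ctr [ 0.4434 -0.3184  0.0225] enc ((444.1754150390625, -321.7174072265625), 20.098886489868164)
board z 0.00631994944687897 table 0.0011792863172882528
(179, 184) floor 0.0094 ctr [0.5319 0.1572] meanR 0.0991 ringz [0.0184 0.0235] 181
(218, 192) floor 0.0092 ctr [0.528 0.111] meanR 0.061 r
[... 456 characters left out ...]
y([186., 418.]), 0.64)]
gauge_54 [(array([180., 328.]), 0.75), (array([278., 346.]), 0.68), (array([186., 418.]), 0.64)]
driver_30 [(array([183., 370.]), 0.91), (array([133., 371.]), 0.68), (array([234., 212.]), 0.66)]
driver_42 [(array([183., 370.]), 0.91), (array([133., 371.]), 0.68), (array([234., 212.]), 0.66)]
ring_40 [(array([224., 168.]), 0.75), (array([182., 181.]), 0.66), (array([190., 217.]), 0.51)]
ring_50 [(array([224., 168.]), 0.75), (array([182., 181.]), 0.66), (array([190., 217.]), 0.51)]
ring_60 [(array([224., 168.]), 0.75), (array([182., 181.]), 0.66), (array([190., 217.]), 0.51)]
ring_70 [(array([224., 168.]), 0.75), (array([182., 181.]), 0.66), (array([190., 217.]), 0.51)]
```

View pics/crop0.png

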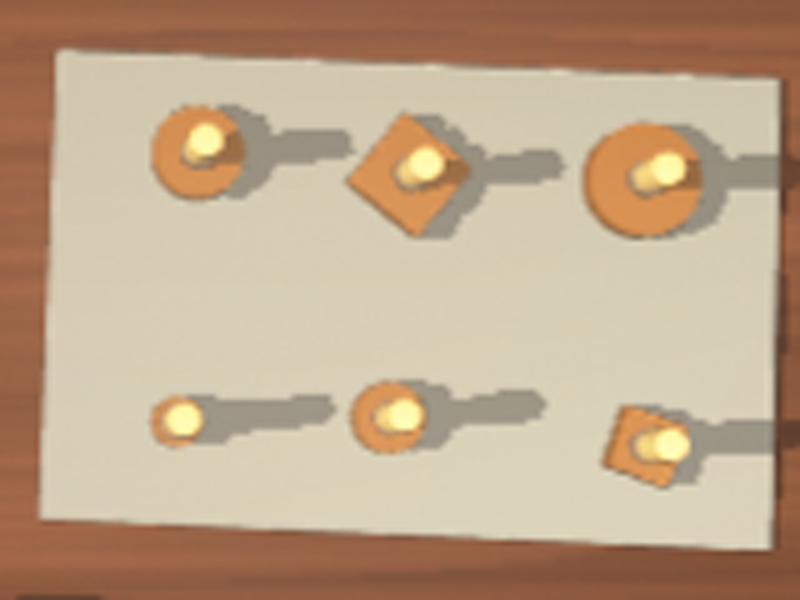

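Crop check: the discs at crop (200,152), (643,180), (180,420) and (388,416) are round and grow from 24 to 54 mm. The heads at (408,175) and (650,447) are square, so I leave those. Next is a refined fit of gauge and ring centres.

```bash
cat >> h.py <<'E'
def plane(c,uv,z):
    p=cv2.undistortPoints(np.array(uv,float).reshape(-1,1,2),c["mtx"],np.array(c["distortion"],float)).reshape(-1,2)
    d=np.c_[p[:,0],-p[:,1],-np.ones(len(p))]@np.array(c["rotation"]).T; o=np.array(c["origin"])
    return (o+d*((z-o[2])/d[:,2])[:,None])[:,:2]
def discs(c,W,cs,zb,ztop=None):
    for n,(x,y,r) in cs.items():
        R=np.hypot(W[...,0]-x,W[...,1]-y)
        m=(R<r+.012)&(W[...,2]>zb+.010)&(W[...,2]<zb+.024); v,u=np.nonzero(m)
        q=cv2.minEnclosingCircle((plane(c,np.c_[u,v],zb+.016)*1000).astype(np.float32))
        m=(R<.02)&(W[...,2]>zb+.055); v,u=np.nonzero(m)
        print(n,"disc",np.round(q[0],1),"r",round(q[1],1),"handle top",(plane(c,np.c_[u,v],zb+.06).mean(0)*1000).round(1),len(u))
E
python3 - <<'E'
from h import *
from scipy.optimize import least_squares
c=capture("top"); W=cloud(c)
discs(c,W,dict(g44=(.581,-.112,.022),g54=(.568,-.321,.027),g24=(.455,-.101,.012),g34=(.457,-.201,.017)),.006)
hsv=cv2.cvtColor(c["image"],cv2.COLOR_BGR2HSV)
m=((hsv[...,0]>=18)&(hsv[...,0]<=32)&(hsv[...,2]>120)).astype(np.uint8); m[:150]=0;m[265:]=0;m[:,:135]=0;m[:,255:]=0
k,L,st,ct=cv2.connectedComponentsWithStats(m)
cs=[]
for i in range(1,k):
    if st[i,4]<40: continue
    v,u=np.nonzero(L==i); P=plane(c,np.c_[u,v],.0215)*1000
    q=cv2.minEnclosingCircle(P.astype(np.float32)); print(st[i],np.round(q[0],1),round(q[1],1),np.median(hsv[L==i],0))
    cs.append(q[0])
E
```

```text
g44 disc [ 582.4 -113.2] r 22.0 handle top [ 582.9 -113.4] 32
g54 disc [ 569.4 -322.3] r 28.5 handle top [ 568.6 -322.7] 39
g24 disc [ 455.8 -101.9] r 11.6 handle top [ 455.5 -102.7] 35
g34 disc [ 458.1 -196.5] r 21.4 handle top [ 457.4 -201.4] 33
[169 174  21  20 130] [576.1 240.6] 24.3 [ 23.  117.5 246.5]
[204 177  29  29 170] [557.4 148.6] 34.1 [ 23. 114. 250.]
[154 206  34  33 218] [483.9 259.7] 39.4 [ 23.  115.5 248. ]
[197 218  25  25 155] [465.2 167.9] 29.5 [ 23. 115. 249.]
```

Emit:
{"fn": "send_rows", "kwargs": {"moves": "40 0 0 0 -5.9;40 0 0 0 -5.9;40 0 0 0 -5.9;40 0 0 0 -5.9;40 -40 0 -10 0;40 -40 0 -10 0;40 -40 0 -10 0;40 -40 0 -10 0;40 -40 0 -10 0;40 -40 0 -10 0;40 -40 0 -10 0;40 -40 0 -10 0;40 -40 0 -10 0;40 -40 0 -10 0;40 -40 0 -10 0;40 -40 0 -10 0;40 -40 0 -10 0;40 -40 0 -10 0;40 0 0 0 0"}}

```text
time_s: 2.28
position: [0.3944, 0.0047, 0.2235]
tcp_rot: [[0.011, 0.006, -1.0], [1.0, -0.004, 0.011], [-0.004, -1.0, -0.006]]
force: [0.6, 0.7, 0.1]
opening: 0.454
```

Emit:
{"fn": "send_rows", "kwargs": {"moves": "40 -22 0 -12 -0.6;40 -25 10 -15 0;40 -25 20 -15 0;40 -25 30 -15 0;40 -10 30 -4 0;40 0 10 0 0;40 0 0 0 0;40 0 0 0 0"}}

```text
time_s: 2.95
position: [0.4514, -0.094, 0.1223]
tcp_rot: [[-0.009, -0.002, -1.0], [1.0, 0.001, -0.009], [0.001, -1.0, 0.002]]
force: [-0.4, -0.4, -0.1]
opening: 0.462
```

Run:
```python
from h import *
s=read_state();print(s["position"],s["joint_positions"],s["qvel"])
c=capture("top");s=read_state();print(s["position"],s["qvel"])
```

```text
[ 0.45139682 -0.09399587  0.122274  ] [-2.56977698e+01  2.75288391e+01  1.10617824e+02  1.04888151e-02
  4.19706418e+01 -1.16194886e+02] [ 0.64187198 -2.36192015 -0.63268135 -0.06843916 -0.10417241 -0.13481485]
[ 0.45191341 -0.09405851  0.12307757] [ 0.32483329 -1.56302851 -0.31525063 -0.11612957 -0.2162476  -0.17227722]
```

Emit:
{"fn": "send_rows", "kwargs": {"moves": "40 -4 10 -2 0.3;40 -4 15 -2 0;40 0 15 0 0;40 0 15 0 0;40 0 15 0 0;40 0 12 0 0;40 0 6 0 0;40 0 0 0 0;40 0 0 0 0;40 0 0 0 0"}}

```text
time_s: 3.83
position: [0.4565, -0.1027, 0.0354]
tcp_rot: [[-0.004, 0.002, -1.0], [1.0, -0.001, -0.004], [-0.001, -1.0, -0.002]]
force: [-0.2, -0.5, 0.9]
opening: 0.461
```

Emit:
{"fn": "send_rows", "kwargs": {"moves": "40 0 5 0 0;40 0 0 0 0;0 0 0 0 0;0 0 0 0 0;0 0 0 0 0;0 0 0 0 0;0 0 0 0 0;0 0 0 0 0"}}

```text
time_s: 4.5
position: [0.4561, -0.1026, 0.0297]
tcp_rot: [[-0.003, 0.0, -1.0], [1.0, -0.0, -0.003], [-0.0, -1.0, -0.0]]
force: [0.5, -0.4, 0.2]
opening: 0.164
```

Emit:
{"fn": "send_rows", "kwargs": {"moves": "0 0 -6 0 0;0 0 -14 0 0;0 0 -20 0 0;0 0 -20 0 0;0 0 -20 0 0;0 0 -6 0 0;0 15 0 -5 0;0 26 0 -9 0;0 26 0 -9 0;0 26 0 -9 0;0 26 0 -9 0;0 26 0 -9 0;0 26 0 -9 0;0 26 0 -9 0;0 26 0 -9 0;0 26 0 -9 0;0 26 0 -9 0;0 26 0 -9 0;0 26 0 -9 0;0 15 0 -7 0"}}

```text
time_s: 6.17
position: [0.5746, 0.2426, 0.1149]
tcp_rot: [[-0.005, -0.0, -1.0], [1.0, 0.001, -0.005], [0.001, -1.0, 0.0]]
force: [0.4, -0.4, -1.0]
opening: 0.161
```

Emit:
{"fn": "send_rows", "kwargs": {"moves": "0 0 0 0 0;0 0 0 0 0"}}

```text
time_s: 6.33
position: [0.574, 0.2404, 0.1148]
tcp_rot: [[-0.005, -0.002, -1.0], [1.0, -0.001, -0.005], [-0.001, -1.0, 0.002]]
force: [0.0, -0.0, 0.0]
opening: 0.165
```

Emit:
{"fn": "send_rows", "kwargs": {"moves": "0 0 10 -2.6 0;0 0 18 0 0;0 0 18 0 0;0 0 12 0 0;0 0 6 0 0;0 0 0 0 0;0 0 0 0 0"}}

```text
time_s: 6.92
position: [0.5773, 0.2393, 0.0514]
tcp_rot: [[-0.003, -0.001, -1.0], [1.0, -0.0, -0.003], [-0.0, -1.0, 0.001]]
force: [-0.6, 0.2, -1.5]
opening: 0.163
```

Run:
```python
from h import *
c=capture("side"); cv2.imwrite("pics/s1.png",cv2.resize(c["image"][170:370,100:320],None,fx=3,fy=3)); print(read_state()["position"])
```

```text
[0.57779131 0.23962874 0.05205511]
```

View pics/s1.png

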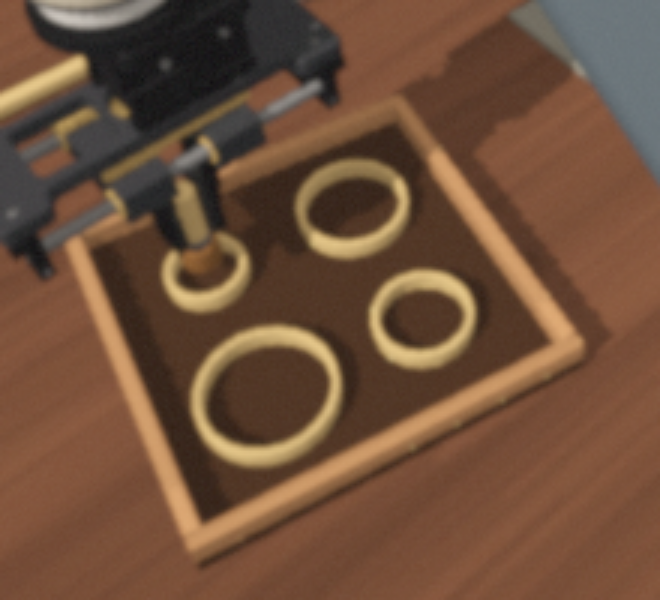

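The 24 mm gauge sits over the small ring at crop (205,260), still above the floor, so I lower it.

Emit:
{"fn": "send_rows", "kwargs": {"moves": "0 0 6 1 0;0 0 6 0 0;0 0 3 0 0;0 0 1.5 0 0;0 0 1 0 0;0 0 0 0 0;0 0 0 0 0;0 0 0 0 0"}}

```text
time_s: 7.63
position: [0.5765, 0.24, 0.0343]
tcp_rot: [[-0.003, 0.0, -1.0], [1.0, 0.0, -0.003], [0.0, -1.0, -0.0]]
force: [0.0, -0.8, -0.6]
opening: 0.163
```

Emit:
{"fn": "send_rows", "kwargs": {"moves": "0 0 0.7 0 0;0 0 0 0 0;0 0 0.7 0 0;0 0 0 0 0"}}

```text
time_s: 7.97
position: [0.5764, 0.2399, 0.0328]
tcp_rot: [[-0.003, 0.0, -1.0], [1.0, 0.0, -0.003], [0.0, -1.0, -0.0]]
force: [0.1, -0.0, -1.1]
opening: 0.162
```

Emit:
{"fn": "send_rows", "kwargs": {"moves": "0 0 0.5 0 0;0 0 0 0 0;40 0 0 0 0;40 0 0 0 0;40 0 0 0 0;40 0 0 0 0;40 0 -8 0 0;40 0 -18 0 0;40 0 -22 0 0;40 0 -22 0 0;40 0 -12 0 0;40 -15 0 0 0;40 -25 0 0 0;40 -25 0 0 0;40 -25 0 0 0;40 -25 0 0 0;40 -25 0 0 0;40 -25 0 0 0;40 -25 0 0 0;40 -25 0 0 0"}}

```text
time_s: 9.63
position: [0.5757, 0.0227, 0.1131]
tcp_rot: [[-0.003, -0.002, -1.0], [1.0, -0.0, -0.003], [-0.0, -1.0, 0.002]]
force: [1.2, 0.5, -0.2]
opening: 0.461
```

Emit:
{"fn": "send_rows", "kwargs": {"moves": "40 -25 0 0 0;40 -25 0 0 0;40 -25 0 0 0;40 -25 0 0 0;40 -25 0 0 0;40 -12 0 0 0;40 0 0 0 0;40 0 0 0 0"}}

```text
time_s: 10.3
position: [0.5766, -0.1123, 0.1136]
tcp_rot: [[-0.001, -0.002, -1.0], [1.0, 0.001, -0.001], [0.001, -1.0, 0.002]]
force: [0.1, 0.3, 0.3]
opening: 0.456
```

Run:
```python
from h import *
c=capture("top");W=cloud(c)
discs(c,W,dict(g24=(.576,.241,.008)),.0093); s=read_state();print(s["position"])
```

```text
g24 disc [577.5 239.7] r 19.8 handle top [576.3 241.3] 33
[ 0.57657985 -0.11136512  0.11366481]
```

Gauge 24 is within about 1 mm of its ring centre. Now gauge 44.

Emit:
{"fn": "send_rows", "kwargs": {"moves": "40 -1.5 8 -3 0;40 0 18 -3 0;40 0 22 0 0;40 0 18 0 0;40 0 11 0 0;40 0 6 0 0;40 0 0 0 0;40 0 0 0 0;40 0 0 0 0;0 0 0 0 0;0 0 0 0 0;0 0 0 0 0;0 0 0 0 0;0 0 0 0 0;0 0 0 0 0"}}

```text
time_s: 11.6
position: [0.5839, -0.114, 0.0317]
tcp_rot: [[-0.003, 0.001, -1.0], [1.0, -0.001, -0.003], [-0.001, -1.0, -0.001]]
force: [0.0, -1.8, 2.0]
opening: 0.162
```

Emit:
{"fn": "send_rows", "kwargs": {"moves": "0 0 -6 0 0;0 0 -14 0 0;0 0 -20 0 0;0 0 -20 0 0;0 0 -18 0 0;0 0 -6 0 0;0 12 0 1 0;0 24 0 2 0;0 24 0 2 0;0 24 0 3 0;0 24 0 3 0;0 24 0 3 0;0 24 0 3 0;0 24 0 3 0;0 24 0 3 0;0 24 0 2 0;0 24 0 0 0;0 10 0 0 0;0 0 0 0 0;0 0 0 0 0"}}

```text
time_s: 13.27
position: [0.5567, 0.1486, 0.1143]
tcp_rot: [[-0.005, -0.002, -1.0], [1.0, -0.001, -0.005], [-0.001, -1.0, 0.002]]
force: [-0.3, -1.3, -2.6]
opening: 0.16
```

Emit:
{"fn": "send_rows", "kwargs": {"moves": "0 0 10 -2 0;0 0 18 0 0;0 0 20 0 0;0 0 14 0 0;0 0 8 0 0;0 0 5 0 0;0 0 2 0 0;0 0 1 0 0;0 0 0 0 0;0 0 0 0 0;0 0 0 0 0"}}

```text
time_s: 14.18
position: [0.5602, 0.1484, 0.038]
tcp_rot: [[-0.003, 0.002, -1.0], [1.0, 0.0, -0.003], [0.0, -1.0, -0.002]]
force: [-0.0, 0.2, -1.5]
opening: 0.16
```

Emit:
{"fn": "send_rows", "kwargs": {"moves": "0 0 1 1 0;0 0 1 0 0;0 0 0.8 0 0;0 0 0.5 0 0;0 0 0 0 0;0 0 0 0 0"}}

```text
time_s: 14.68
position: [0.5586, 0.1484, 0.0346]
tcp_rot: [[-0.003, 0.0, -1.0], [1.0, -0.0, -0.003], [-0.0, -1.0, -0.0]]
force: [-1.6, 0.2, 4.9]
opening: 0.161
```

Emit:
{"fn": "send_rows", "kwargs": {"moves": "40 0 0 0 0;40 0 0 0 0;40 0 0 0 0;40 0 0 0 0;40 0 -8 0 0;40 0 -18 0 0;40 0 -22 0 0;40 0 -22 0 0;40 0 -12 0 0;40 -15 0 4 0;40 -25 0 8 0;40 -25 0 8 0;40 -25 0 8 0;40 -25 0 8 0;40 -25 0 8 0;40 -25 0 8 0;40 -25 0 8 0;40 -25 0 8 0;40 -25 0 8 0;40 -25 0 8 0"}}

```text
time_s: 16.35
position: [0.4752, -0.1182, 0.1165]
tcp_rot: [[-0.003, 0.001, -1.0], [1.0, -0.0, -0.003], [-0.0, -1.0, -0.001]]
force: [1.1, -0.1, 0.3]
opening: 0.46
```

Emit:
{"fn": "send_rows", "kwargs": {"moves": "40 -25 0 8 0;40 -25 0 8 0;40 -25 0 0 0;40 -10 0 0 0;40 0 0 0 0;40 0 0 0 0"}}

```text
time_s: 16.85
position: [0.4597, -0.2017, 0.1161]
tcp_rot: [[-0.002, -0.0, -1.0], [1.0, 0.001, -0.002], [0.001, -1.0, 0.0]]
force: [-0.0, -0.1, -0.5]
opening: 0.464
```

Run:
```python
from h import *
c=capture("top");W=cloud(c)
discs(c,W,dict(g24=(.576,.241,.008),g44=(.557,.149,.012)),.0093); s=read_state();print(s["position"])
```

```text
g24 disc [580.  236.8] r 17.1 handle top [576.3 241.1] 34
g44 disc [557.2 150.2] r 22.1 handle top [558.  149.6] 33
[ 0.45947008 -0.20081477  0.11596091]
```

Gauge 44 is good too. Now gauge 34.

Emit:
{"fn": "send_rows", "kwargs": {"moves": "40 -0.5 8 2 0;40 0 18 0 0;40 0 22 0 0;40 0 20 0 0;40 0 11 0 0;40 0 6 0 0;40 0 0 0 0;40 0 0 0 0;40 0 0 0 0;0 0 0 0 0;0 0 0 0 0;0 0 0 0 0;0 0 0 0 0;0 0 0 0 0;0 0 0 0 0"}}

```text
time_s: 18.15
position: [0.458, -0.2028, 0.0311]
tcp_rot: [[-0.003, 0.001, -1.0], [1.0, -0.0, -0.003], [-0.0, -1.0, -0.001]]
force: [0.5, -0.9, 0.6]
opening: 0.163
```

Emit:
{"fn": "send_rows", "kwargs": {"moves": "0 0 -6 0 0;0 0 -14 0 0;0 0 -20 0 0;0 0 -20 0 0;0 0 -18 0 0;0 0 -6 0 0;0 12 0 0 0;0 25 0 0 0;0 25 0 0 0;0 25 0 0 0;0 25 0 0 0;0 25 0 0 0;0 25 0 0 0;0 25 0 0 0;0 25 0 0 0;0 25 0 0 0;0 25 0 0 0;0 25 0 0 0;0 25 0 0 0;0 25 0 0 0"}}

```text
time_s: 19.82
position: [0.4546, 0.1363, 0.1137]
tcp_rot: [[-0.003, -0.004, -1.0], [1.0, 0.0, -0.003], [0.0, -1.0, 0.004]]
force: [-0.4, -0.0, -0.8]
opening: 0.164
```

Emit:
{"fn": "send_rows", "kwargs": {"moves": "0 25 0 -2 0;0 20 0 -4 0;0 8 0 0 0;0 0 0 0 0;0 0 0 0 0;0 0 0 0 0"}}

```text
time_s: 20.32
position: [0.4615, 0.1866, 0.1144]
tcp_rot: [[-0.003, -0.002, -1.0], [1.0, -0.001, -0.003], [-0.001, -1.0, 0.002]]
force: [0.1, 0.6, -1.2]
opening: 0.162
```

Emit:
{"fn": "send_rows", "kwargs": {"moves": "0 -10 0 -4 0;0 -9 5 0 0;0 0 15 0 0;0 0 20 0 0;0 0 14 0 0;0 0 10 0 0;0 0 6 0 0;0 0 3 0 0;0 0 2 0 0;0 0 0 0 0;0 0 0 0 0;0 0 0 0 0"}}

```text
time_s: 21.32
position: [0.467, 0.1687, 0.0405]
tcp_rot: [[-0.004, 0.001, -1.0], [1.0, 0.0, -0.004], [0.0, -1.0, -0.001]]
force: [0.4, -0.0, -1.2]
opening: 0.158
```

Emit:
{"fn": "send_rows", "kwargs": {"moves": "0 -1 2 1 0;0 0 2 0 0;0 0 1.5 0 0;0 0 0.6 0 0;0 0 0.3 0 0;0 0 0 0 0;0 0 0 0 0"}}

```text
time_s: 21.9
position: [0.4655, 0.1675, 0.034]
tcp_rot: [[-0.004, 0.0, -1.0], [1.0, -0.0, -0.004], [-0.0, -1.0, -0.0]]
force: [-1.8, -1.2, 4.9]
opening: 0.163
```

Emit:
{"fn": "send_rows", "kwargs": {"moves": "40 0 0 0 0;40 0 0 0 0;40 0 0 0 0;40 0 0 0 0;40 0 -8 0 0;40 0 -18 0 0;40 0 -22 0 0;40 0 -22 0 0;40 0 -12 0 0;40 -15 0 -4 0;40 -28 0 -6 0;40 -28 0 -6 0;40 -28 0 -6 0;40 -28 0 -6 0;40 -28 0 -6 0;40 -28 0 -6 0;40 -28 0 -6 0;40 -28 0 -6 0;40 -28 0 -6 0;40 -28 0 -6 0"}}

```text
time_s: 23.57
position: [0.5306, -0.1286, 0.1161]
tcp_rot: [[-0.003, 0.0, -1.0], [1.0, 0.0, -0.003], [0.0, -1.0, -0.0]]
force: [-0.2, 0.8, -0.1]
opening: 0.459
```

Emit:
{"fn": "send_rows", "kwargs": {"moves": "40 -28 0 -6 0;40 -28 0 -6 0;40 -28 0 -6 0;40 -28 0 -6 0;40 -28 0 -6 0;40 -28 0 -6 0;40 -15 0 0 0;40 -8 0 0 0;40 0 0 0 0;40 0 0 0 0;40 0 0 0 0"}}

```text
time_s: 24.48
position: [0.5665, -0.3161, 0.1154]
tcp_rot: [[-0.004, -0.002, -1.0], [1.0, 0.002, -0.004], [0.002, -1.0, 0.002]]
force: [0.8, 1.2, -0.3]
opening: 0.461
```

Run:
```python
from h import *
c=capture("top");W=cloud(c)
discs(c,W,dict(g24=(.576,.241,.008),g44=(.557,.149,.012),g34=(.465,.168,.008)),.0093); s=read_state();print(s["position"])
```

```text
g24 disc [579.6 236.3] r 18.5 handle top [576.4 241. ] 34
g44 disc [557.4 150.3] r 21.9 handle top [557.4 149.9] 35
g34 disc [464.5 168.6] r 17.0 handle top [465.2 168.3] 35
[ 0.566727   -0.31606968  0.11547374]
```

Emit:
{"fn": "send_rows", "kwargs": {"moves": "40 -3 8 -2 0;40 -3.5 18 0 0;40 0 22 0 0;40 0 20 0 0;40 0 11 0 0;40 0 6 0 0;40 0 0 0 0;40 0 0 0 0;40 0 0 0 0;0 0 0 0 0;0 0 0 0 0;0 0 0 0 0;0 0 0 0 0;0 0 0 0 0;0 0 0 0 0"}}

```text
time_s: 25.78
position: [0.5693, -0.3247, 0.0309]
tcp_rot: [[-0.003, 0.0, -1.0], [1.0, -0.0, -0.003], [-0.0, -1.0, -0.0]]
force: [0.4, 0.2, 2.3]
opening: 0.163
```

Emit:
{"fn": "send_rows", "kwargs": {"moves": "0 0 -6 0 0;0 0 -14 0 0;0 0 -20 0 0;0 0 -20 0 0;0 0 -20 0 0;0 0 -8 0 0;0 12 0 0 0;0 25 0 4 0;0 25 0 4 0;0 25 0 4 0;0 25 0 4 0;0 25 0 4 0;0 25 0 4 0;0 25 0 4 0;0 25 0 4 0;0 25 0 4 0;0 25 0 4 0;0 25 0 4 0;0 25 0 4 0;0 25 0 4 0"}}

```text
time_s: 27.45
position: [0.5141, 0.0143, 0.1177]
tcp_rot: [[-0.003, -0.003, -1.0], [1.0, 0.001, -0.003], [0.001, -1.0, 0.003]]
force: [0.3, 0.9, -3.6]
opening: 0.163
```

Emit:
{"fn": "send_rows", "kwargs": {"moves": "0 25 0 4 0;0 25 0 4 0;0 25 0 4 0;0 25 0 4 0;0 25 0 4 0;0 25 0 4 0;0 25 0 4 0;0 25 0 0 0;0 15 0 0 0;0 6 0 0 0;0 0 0 0 0;0 0 0 0 0;0 0 0 0 0"}}

```text
time_s: 28.53
position: [0.4868, 0.2322, 0.1182]
tcp_rot: [[-0.003, -0.001, -1.0], [1.0, -0.001, -0.003], [-0.001, -1.0, 0.001]]
force: [0.6, -0.1, -2.1]
opening: 0.162
```

Emit:
{"fn": "send_rows", "kwargs": {"moves": "0 13 0 2.5 0;0 13 0 0 0;0 2 8 0 0;0 0 15 0 0;0 0 20 0 0;0 0 14 0 0;0 0 10 0 0;0 0 6 0 0;0 0 3 0 0;0 0 2 0 0;0 0 0 0 0;0 0 0 0 0;0 0 0 0 0"}}

```text
time_s: 29.62
position: [0.4853, 0.2612, 0.0412]
tcp_rot: [[-0.003, 0.001, -1.0], [1.0, 0.0, -0.003], [0.0, -1.0, -0.001]]
force: [-0.6, 0.2, -3.3]
opening: 0.157
```

Emit:
{"fn": "send_rows", "kwargs": {"moves": "0 -1.5 2 1 0;0 0 2 0 0;0 0 1.5 0 0;0 0 0.8 0 0;0 0 0.6 0 0;0 0 0.4 0 0;0 0 0 0 0;0 0 0 0 0"}}

```text
time_s: 30.28
position: [0.4836, 0.2596, 0.0338]
tcp_rot: [[-0.003, -0.0, -1.0], [1.0, -0.0, -0.003], [-0.0, -1.0, 0.0]]
force: [-2.4, -1.3, 5.2]
opening: 0.163
```

Contact. I release and retreat clear.

Emit:
{"fn": "send_rows", "kwargs": {"moves": "40 0 0 0 0;40 0 0 0 0;40 0 0 0 0;40 0 0 0 0;40 0 -8 0 0;40 0 -18 0 0;40 0 -22 0 0;40 0 -22 0 0;40 0 -22 0 0;40 -15 -20 0 0;40 -28 -10 0 0;40 -28 0 0 0;40 -28 0 0 0;40 -28 0 0 0;40 -28 0 0 0;40 -28 0 0 0;40 -28 0 0 0;40 -28 0 0 0;40 -15 0 0 0;40 0 0 0 0"}}

```text
time_s: 31.95
position: [0.4854, 0.0027, 0.1558]
tcp_rot: [[0.0, 0.002, -1.0], [1.0, -0.001, 0.0], [-0.001, -1.0, -0.002]]
force: [0.0, -0.2, -0.8]
opening: 0.455
```

Run:
```python
from h import *
c=capture("top");W=cloud(c)
discs(c,W,dict(g24=(.576,.241,.008),g44=(.557,.149,.012),g34=(.465,.168,.008),g54=(.484,.26,.016)),.0093)
for n,x,y in(("g24",.5761,.2406),("g34",.4652,.1679),("g44",.5574,.1486),("g54",.4839,.2597)):
    R=np.hypot(W[...,0]-x,W[...,1]-y)<.03; print(n,"top z",np.percentile(W[...,2][R&(W[...,2]>.055)],80).round(4))
pieces(c,W,dict(sqA=(372,184),sqB=(420,239)))
print(read_state()["position"])
t=cv2.resize(c["image"][140:270,130:460],(800,315)); d=capture("side"); b=cv2.resize(d["image"][180:360,110:310],(316,285))
cv2.imwrite("pics/fin.png",np.vstack([t,np.hstack([b,cv2.resize(d["image"][90:250,250:450],(356,285)),np.zeros((285,128,3),np.uint8)])]))
```

```text
g24 disc [576.1 238.6] r 19.9 handle top [575.7 240.9] 37
g44 disc [557.2 149.9] r 22.3 handle top [557.5 149.7] 35
g34 disc [464.5 168.6] r 17.0 handle top [465.2 168.3] 35
g54 disc [483.5 260.7] r 27.2 handle top [483.5 260.6] 31
g24 top z 0.0705
g34 top z 0.0705
g44 top z 0.072
g54 top z 0.0709
sqA handle [ 0.5707 -0.2119  0.0637] top 0.0676 41 disc ctr [ 0.5704 -0.2118  0.022 ] enc ((574.0945434570312, -226.8309326171875), 43.151611328125)
sqB handle [ 0.4443 -0.3203  0.0645] top 0.0679 49 disc ctr [ 0.4431 -0.3187  0.0224] enc ((432.17279052734375, -341.4753112792969), 42.341793060302734)
[0.48497615 0.00426037 0.15572685]
```

View pics/fin.png

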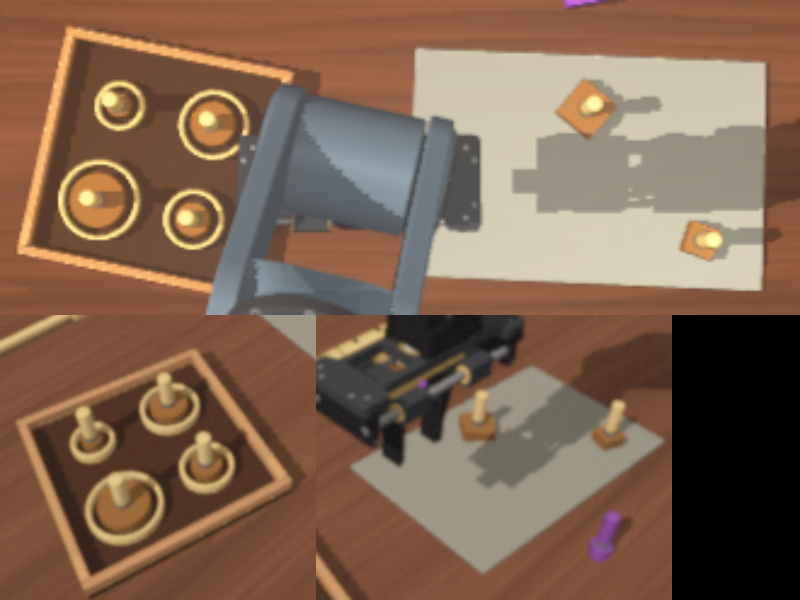

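The picture shows all four gauges upright inside their own rings (view pixels 120,104; 212,124; 98,199; 193,219). Both drivers stand unmoved on the board at (585,107) and (703,240). The arm is clear, so I hand in.

```bash
python3 -c "
from rig import *
print(hand_in())"
```

```text
the job is handed in; nothing more can be done
None
```

All four bronze gauges are in the caddy, each upright in its own ring (24→40, 34→50, 44→60, 54→70). I handed the job in at about 32 s of robot time; hand-in gives no verdict.

- **Placement:** by the handle tops, the last top-camera check puts each gauge within about 1.2 mm of its ring centre. All stand at floor level, and none looks tilted in the last pictures.
- **Drivers:** both square-headed drivers read within 1 mm of where they started. I did not touch the purple look-alikes.
- **Checks that disagreed:**
  - The disc fit for gauge 24 came out with too large a radius, because it picked up pixels from the ring. I relied on its handle top instead, which repeated to within 1 mm.
  - No floor contact showed in the force reading for gauge 24, so I released it at the expected height; it is level with the others.
  - The trained networks did not tell the sizes apart, so I chose gauges and rings by measured diameter.

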